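Set a pellet post to its height mark and lock it with the jam nut

ROBOT

A 6-joint arm with a two-finger parallel gripper is mounted at the origin on a cart in front of the work surface, level with it; the furniture and walls round the work are solid. World frame = base frame: x ahead of the robot, y to its left, z up, the work surface at z = 0. Lengths are in m, angles in rad, forces in N, time in s.
With the tool pointing down it reaches from about 0.3 to 0.775 m from the base axis. Payload 14.6 kg.
Tool frame: the origin (TCP) lies at the centre of the arm's flange, where the gripper is bolted on; the fingertips stand 199 mm ahead of it and the grasp point (between the pads) lies ctrl.tcp_to_grasp ahead of it (ctrl.tcp_to_grasp is the distance from the TCP to the grasp point, in m); z points along the fingers, y is the line along which they close (so a half turn about z gives the same grasp; the last joint's range is limited). The gripper opens to 94 mm and grips with 3 to 60 N. Pads are 16 mm wide; open, the fingers measure 119 mm over their backs; the gripper's body (75 mm by 177 mm) begins 78 mm behind the grasp point.
Start: joints at [1.16, 0.3, 1.521, -0, 1.321, -0.067], TCP at [0.185, 0.518, 0.405] pointing down, gripper open.
Joint ranges: [-3.03, 3.03], [-0.79, 2.21], [0.23, 2.52], [-1.04, 4.18], [0, 3.07], [-2.55, 2.55]. Speed limits (rad/s): [2.22, 2.22, 2.57, 3.14, 3.14, 3.14].

INTERFACE

Orientations are given as [roll, pitch, yaw] about the fixed x, y, z axes, in that order (R = Rz(yaw) Ry(pitch) Rx(roll)).
In Python, from station import ctrl gives the robot as it stands. The module is installed in compiled form; this text tells all that it offers.
- The arm moves only by the shell command python3 -m jog 'ROWS' [OPENING] [FORCE]. ROWS is JSON, a list of rows, each a list of 6 numbers: the shift along the tool's x, y, z in cm, then the turn, a rotation vector about the tool's x, y, z in rad. In form: [[tx, ty, tz, ax, ay, az], ...]. A call has 1 to 8 rows; each row is the pose to reach, as a shift and turn from the pose commanded when the call began, along the tool's axes at that moment; what a row does not reach only later rows make up. A row lasts 1/10 s, in which the tool goes at most 50 mm and 8.59 degrees, less where a joint would pass 70% of its speed; a pose out of reach is approached as far as the arm can. A call with a gripper value outside its range is refused whole. OPENING is the opening in per cent of the stroke, from 0 (shut) to 100 (fully open), set as the call begins (- or left out, the last holds). The fingers move at their own pace and stop on an object; FORCE is the grip in N (left out, the last holds). Time passes only in rows, so rows that repeat a pose let the fingers close. It gives the time, the measured TCP pose, the force, the opening and the grip force at its end, in the units of the state.
- ctrl.get_obs(): the state, without advancing time (a new reading comes with each control period).
- ctrl.camera(name): name is "scene" or "top"; returns a dict with "img" (420x560x3 uint8, blue, green, red), "intrinsics" (3x3 intrinsics, pixels), "k1" (the pictures are not rectified: a ray, as slopes to the right and down, at radius r is drawn at 1 + k1 r^2 times it, then the intrinsics apply), "R" (3x3) and "t" (3): a world point X has camera coordinates R X + t. Camera axes: x right, y down, z forward; pixel columns grow to the right and rows downward; lengths in m; the calibration is good to about 2 mm. A picture is of the moment at which its call begins. There is no depth.
- ctrl.hand_in(): hands the job in; it is judged then, once.
The state is a dict: "time_s": time; "qpos": joint angles; "joint_vel": joint speeds; "tau": joint torques, N m; "ee_pos": TCP position; "eef_rot": TCP orientation; "force": force on the tool from outside, world axes, zero at the start; "moment": the same for the moment, N m; "grip_width": finger opening in m; "grip_force": force on a finger pad.
Only numpy, scipy, OpenCV 4.12 (cv2) and the standard library are available. Lean on these libraries where they do the work, as an engineer would, in place of code of your own. Each camera call takes 0.05 s, during which the arm holds its last target. There are 200 camera calls.

TASK

Set the height of the pellet post and lock it: turn the small round table clockwise until the white line on it points to the red mark on the scale ring, then run the brass jam nut clockwise down onto the steel bush and tighten it to about half a newton metre (firmly hand-tight, not forced), with the table still on its mark. Leave the things round the post where they are.

Things in the scene. Friction and masses are not known exactly. Their poses are not given: they have to be found in the camera images.
- post: height-adjustable pellet post, fixed to the worktop. Origin on the thread axis at the underside of its black square foot plate (100 x 100 x 12 mm); z up. On the plate a silver scale ring, 78 mm across, top 20 mm above the worktop, with black graduations and one red mark 3.6 mm wide that lies on the -x side of the origin.
- bush_top (a point): centre of the flat top face of the upright steel bush (30 mm across, the fixed threaded body of the post, 60 mm above the worktop; its height differs from start to start by up to 0.3 mm). The nut is jammed on this face. The bush is free all round for 22 mm below it, for fingertips.
- bush: the same steel bush, 30 mm long; origin on the axis at its lower end, 30 mm below its top face.
- table_mid (a point): centre (half-way up) of the round pellet table, the knurled black head of the steel spindle: 30 mm across, 14 mm high, about 99 mm above the worktop, on the axis of the post. A white line runs on its top from near the centre towards its own -x. Free height between nut and table about 16 mm.
- table (a joint): turning angle of table and spindle in rad: 0 when the white line points exactly to the red mark, negative when the table has still to be turned clockwise (seen from above) to reach the mark, growing clockwise; starts between -1.4 and -0.6. One turn lowers it 4 mm. It turns stiffly (0.08 N m) and stays where it is left. Within 0.15 rad is on the mark.
- jam_nut: brass hexagon jam nut on the same spindle, between bush and table: 40 mm across flats, 46 mm across corners, 14 mm thick; origin at its centre, z up. Its flats face its own x axis and every 60 degrees from there. Right-hand thread, 4 mm a turn: clockwise from above runs it down. It does not turn with the table. Gripped from above, the 30 mm table passes between the fingers.
- nut_face (a point): centre of the nut's lower face, 7 mm under its centre; starts 0.9 to 2.3 mm above the bush. The nut runs freely (0.03 N m) until this face bears on the bush; then the torque climbs as it is turned on, and it stays jammed when let go. Read the torque while turning clockwise slowly: standing, friction may show less, or reversed. 0.4 to 0.6 N m is locked, more is overtightened.
- pellet_dish: clear covered dish with white pellets, 67 mm across, 14 mm high, origin under its centre; leave it alone
- vial_blue: glass vial with a blue cap, 25 mm across, 50 mm high, origin under its centre; leave it alone
- vial_black: glass vial with a black cap, 25 mm across, 50 mm high, origin under its centre; leave it alone
- die_body: steel pellet die sleeve, 56 mm across, 44 mm high, origin under its centre; leave it alone
- die_base: steel die base, 54 mm across, 19 mm high, origin under its centre; leave it alone
- tweezers: steel tweezers, 124 mm long (along their y), lying on the worktop, origin under their centre; leave them alone

How it is judged:
By the outcome, as a careful person would: the job done as asked, in the order asked, and still so for the second after the job is handed in, with the robot touching nothing.
It also fails if it takes over 67 s, if anything falls off the work surface, if the arm or the gripper's body presses on something with over 40 N, if the wrist force passes 120 N, or if a joint passes its speed limit or range.

## Working session

There is one attempt and no reset: what is moved stays moved. The work goes in short steps, Python scripts to look and compute and a shell command to move; the robot and the scene stay as the last step left them, time stands still between calls to the robot, and variables do not carry over. Pictures are saved under pics/ and viewed, at most 10 in all, crops included, and the job is handed in when it is done.

```bash
mkdir -p pics
cat > h.py <<'E'
import numpy as np, cv2
from station import ctrl
def snap(n,f):
    c=ctrl.camera(n); cv2.imwrite(f,c["img"]); np.savez(f+'.npz',**{k:np.array(c[k]) for k in c}); return c
def ray(c,u,v):
    K=np.array(c["intrinsics"]); d=np.array([(u-K[0,2])/K[0,0],(v-K[1,2])/K[1,1]]); s=d.copy()
    for _ in range(20): s=d/(1+float(c["k1"])*(s@s))
    R=np.array(c["R"]); return -R.T@np.array(c["t"]), R.T@np.r_[s,1]
def onz(c,u,v,z):
    o,d=ray(c,u,v); return o+d*(z-o[2])/d[2]
def proj(c,X):
    p=np.array(c["R"])@np.array(X)+np.array(c["t"]); s=p[:2]/p[2]; s=s*(1+float(c["k1"])*(s@s)); K=np.array(c["intrinsics"])
    return K[0,0]*s[0]+K[0,2],K[1,1]*s[1]+K[1,2]
E
python3 - <<'E'
from h import *
print(ctrl.get_obs(),ctrl.tcp_to_grasp)
for n in("scene","top"):
    c=snap(n,f"pics/{n}0.png"); print(n,-np.array(c["R"]).T@c["t"],np.array(c["R"])[2],c["intrinsics"][0],c["k1"])
a=[cv2.imread(f"pics/{n}0.png") for n in("scene","top")]
E
```

```text
{'time_s': 0.0, 'qpos': array([ 1.16037269e+00,  3.00461656e-01,  1.52158951e+00, -1.36220529e-05,
        1.32067561e+00, -6.66278508e-02]), 'joint_vel': array([-0.00127693,  0.00259374,  0.00103206,  0.0003125 ,  0.00217641,
        0.00037159]), 'tau': array([ 6.46163589e-04, -5.31802905e+01, -3.52740061e+01,  7.08806422e-02,
        2.44899967e-02, -1.31711677e-04]), 'ee_pos': array([0.18538897, 0.51777683, 0.40408781]), 'eef_rot': array([-3.14046017e+00, -6.23431259e-05,  2.79780021e+00]), 'force': array([ 1.11239556, -0.17639352, -0.30573289]), 'moment': array([-0.05355764, -0.04536743,  0.024936  ]), 'grip_force': 0.0, 'grip_width': 0.09369432463130599} 0.1804
scene [0.31626453 0.76475083 0.80711028] [ 0.3101847  -0.51261557 -0.80063145] [528.84029031   0.         277.01362363] -0.19506834330961706
top [0.44976142 0.26167578 0.91911611] [ 0.2063597   0.01723319 -0.97832443] [484.85199688   0.         287.4779979 ] 0.06043585041011816
```

View pics/top0.png

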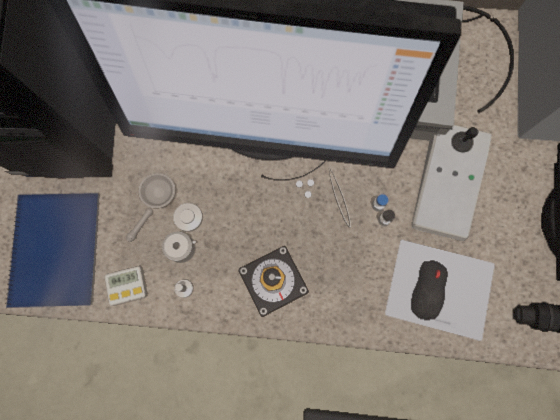

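View pics/scene0.png

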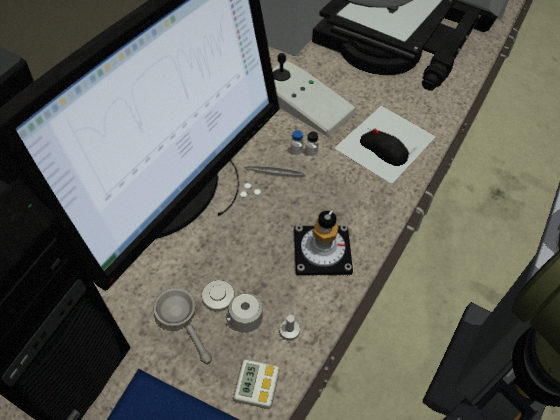

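The top view shows the post at about (273,280) with the red mark at about (281,296). In the scene view the post is at about (323,248). The surroundings are clear. I'll zoom in and measure.

Run:
```python
from h import *
t=cv2.imread("pics/top0.png"); s=cv2.imread("pics/scene0.png")
A=cv2.resize(t[240:320,233:313],(400,400),interpolation=cv2.INTER_CUBIC)
B=cv2.resize(s[200:280,283:363],(400,400),interpolation=cv2.INTER_CUBIC)
cv2.imwrite("pics/z0.png",np.hstack([A,B]))
for f in("top","scene"):
    c=np.load(f"pics/{f}0.png.npz"); im=c["img"].astype(int)
    b,g,r=im[...,0],im[...,1],im[...,2]
    u0,v0=(273,280) if f=="top" else (323,240)
    W=np.zeros(b.shape,bool); W[v0-40:v0+40,u0-40:u0+40]=1
    m=W&(r>140)&(g<90)&(b<90); ys,xs=np.nonzero(m); print(f,"red",len(xs),xs.mean(),ys.mean(),onz(c,xs.mean(),ys.mean(),.02))
    m=W&(r>110)&(r-b>50)&(g>b+25); ys,xs=np.nonzero(m); print("brass",len(xs),xs.min(),xs.max(),ys.min(),ys.max())
c=np.load("pics/top0.png.npz")
print(onz(c,273,280,.012))
```

```text
top red 5 280.8 296.2 [0.4770174  0.27370819 0.02      ]
brass 203 260 284 266 290
scene red 14 341.0 244.5 [0.4784684  0.27562246 0.02      ]
brass 129 314 337 222 238
[0.50514619 0.29118014 0.012     ]
```

View pics/z0.png

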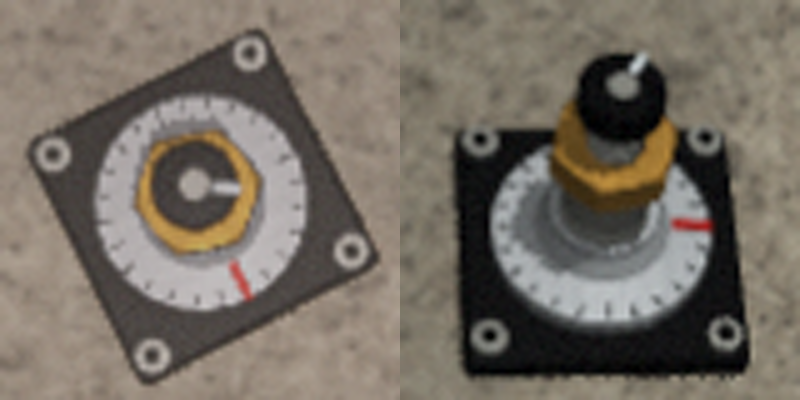

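The crop (5x) shows the plate screws, the red mark at about (242,280), the table centre at about (195,185) with the white line to (240,188), and the nut's hexagon corners.

Run:
```python
from h import *
c=np.load("pics/top0.png.npz"); s=np.load("pics/scene0.png.npz")
P=lambda a,b,z: onz(c,233+(a+.5)/5-.5,240+(b+.5)/5-.5,z)
S=lambda a,b,z: onz(s,283+(a-400+.5)/5-.5,200+(b+.5)/5-.5,z)
sc=np.array([P(*p,.013) for p in[(250,53),(52,154),(150,356),(350,250)]]); o=sc.mean(0); print("plate top",o)
ss=np.array([S(*p,.013) for p in[(480,138),(705,137),(725,333),(490,336)]]); print("plate scene",ss.mean(0))
d=sc[1]-sc[0];print("edge",np.linalg.norm(d),np.arctan2(d[1],d[0]))
ang=lambda v:np.degrees(np.arctan2(v[1],v[0]))
for F,n,tc,tl,rd,oo in((P,"top",(195,184),(240,188),(242,280),o),(S,"scene",(622,86),(643,62),(692,225),ss.mean(0))):
    a=F(*tc,.106);b=F(*tl,.106);r=F(*rd,.02)
    print(n,"table",a,"line",ang(b-oo),ang(b-a),"red",ang(r-oo),"rad",np.linalg.norm((r-oo)[:2]))
# nut hexagon in top, top face at z ~ .0756
im=c["img"].astype(int);b,g,r=im[...,0],im[...,1],im[...,2]
W=np.zeros(b.shape,bool);W[240:320,233:313]=1
m=(W&(r-b>45)&(g>b+20)).astype(np.uint8)
cnt=max(cv2.findContours(m,0,1)[0],key=cv2.contourArea)
p=np.array([onz(c,*q,.0755)[:2] for q in cv2.convexHull(cnt)[:,0].astype(float)])
print("nut rect c",p.mean(0))
dense=np.array([onz(c,*q,.0755)[:2] for q in cnt[:,0].astype(float)])
w=[(np.ptp(dense@[np.cos(t),np.sin(t)]),np.degrees(t)) for t in np.radians(np.arange(0,180,2))]
ws=np.array([x[0] for x in w]).reshape(3,30).mean(0); print("width by angle mod 60",np.round(ws*1000,1),"min",2*ws.argmin())
```

```text
plate top [0.5050323  0.29167322 0.013     ]
plate scene [0.50585154 0.29218621 0.013     ]
edge 0.08253984824580746 2.1425924112503054
top table [0.50506879 0.29106107 0.106     ] line -89.28988469170612 -89.4000867195909 red -145.90197857872968 rad 0.0324986181610239
scene table [0.50536326 0.29397033 0.106     ] line -99.08141847218106 -95.5136860730902 red -149.2060771575729 rad 0.031992292696662775
nut rect c [0.50258067 0.28864018]
width by angle mod 60 [42.  41.6 41.3 40.9 40.5 40.1 39.8 39.5 39.3 39.2 39.3 39.6 40.1 40.6
 41.  41.3 41.7 41.9 42.1 42.4 42.6 42.7 42.8 42.8 42.8 42.8 42.7 42.6
 42.4 42.2] min 18
```

The measurements agree. The axis is at about (0.505, 0.292), the red mark bears about -147° and the line about -93°, so the table needs roughly 0.95 rad clockwise. The nut flats are at about 18° mod 60. I'll move above the post.

```bash
python3 -m jog '[[-4,-1.1,0,0,0,0],[-8.5,-2.4,0,0,0,0],[-13.2,-3.7,0,0,0,0],[-18,-5,0,0,0,0],[-23,-6.4,0,0,0,0],[-28,-7.8,0,0,0,0],[-33,-9.2,0,0,0,0],[-37.7,-10.5,0,0,0,0]]' 65
python3 -m jog '[[0,0,2,0,0,0],[0,0,4,0,0,0],[0,0,4,0,0,0],[0,0,4,0,0,0]]'
python3 - <<'E'
from h import *
o=ctrl.get_obs();print(o["ee_pos"],o["eef_rot"],o["grip_width"],o["qpos"][5],o["force"],o["moment"])
a=snap("top","pics/t1.png");b=snap("scene","pics/s1.png")
A=cv2.resize(a["img"][210:330,213:333],(400,400),interpolation=cv2.INTER_CUBIC)
B=cv2.resize(b["img"][160:280,263:383],(400,400),interpolation=cv2.INTER_CUBIC)
cv2.imwrite("pics/z1.png",np.hstack([A,B]))
E
```

```text
time_s: 0.9
ee_pos: [0.5027, 0.2929, 0.4044]
eef_rot: [-3.141, -0.0, 2.798]
force: [-0.2, 0.0, 0.5]
grip_width: 0.0613
grip_force: 0.0
time_s: 1.3
ee_pos: [0.5012, 0.2947, 0.365]
eef_rot: [-3.141, -0.0, 2.798]
force: [-0.3, -0.3, 0.1]
grip_width: 0.0612
grip_force: 0.0
[0.50121781 0.29465211 0.36498372] [-3.14127994e+00 -2.68010125e-04  2.79803367e+00] 0.06115829159864209 -0.7587657506081457 [-0.32858667 -0.29582971  0.06960856] [-0.00322444 -0.04257642  0.00188571]
```

View pics/z1.png

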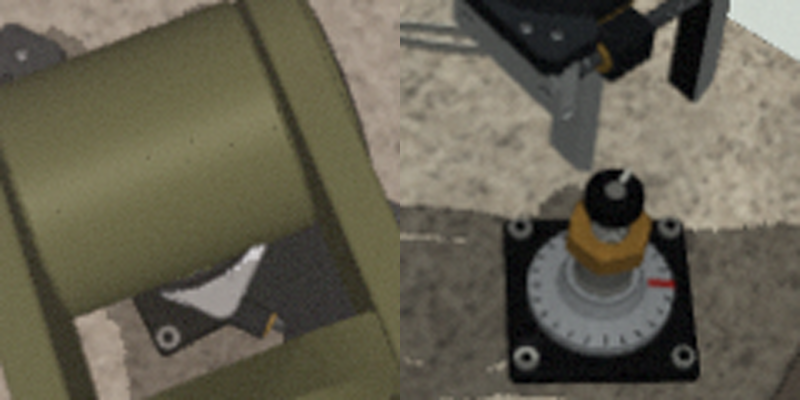

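In the view the fingers hang open above the post. The TCP is about 5 mm short, so I'll correct that, descend to table height and then close.

```bash
python3 -m jog '[[-0.48,-0.12,1,0,0,0],[-0.48,-0.12,3,0,0,0],[-0.48,-0.12,5,0,0,0],[-0.48,-0.12,5,0,0,0]]'
python3 -m jog '[[0,0,1,0,0,0],[0,0,2,0,0,0],[0,0,3,0,0,0],[0,0,3.55,0,0,0],[0,0,3.55,0,0,0],[0,0,3.55,0,0,0]]'
```

```text
time_s: 1.8
ee_pos: [0.5051, 0.2915, 0.3122]
eef_rot: [-3.139, -0.003, 2.798]
force: [1.0, 0.3, 0.6]
grip_width: 0.0613
grip_force: 0.0
time_s: 2.4
ee_pos: [0.5054, 0.2918, 0.2793]
eef_rot: [3.141, 0.0, 2.798]
force: [0.1, 0.3, 0.3]
grip_width: 0.0608
grip_force: 0.0
```

```bash
python3 -m jog '[[0,0,0,0,0,0],[0,0,0,0,0,0],[0,0,0,0,0,0],[0,0,0,0,0,0],[0,0,0,0,0,0],[0,0,0,0,0,0]]' 15 25
python3 -c "
from h import *
o=ctrl.get_obs();print(o['moment'],o['force'])"
```

```text
time_s: 3.0
ee_pos: [0.5053, 0.2918, 0.2792]
eef_rot: [3.141, 0.0, 2.798]
force: [0.0, -0.2, 1.5]
grip_width: 0.0291
grip_force: 25.0
[0.02625632 0.10544922 0.01271561] [ 0.03450908 -0.15221901  1.45945945]
```

```bash
python3 -m jog '[[0,0,0.01,0,0,0.1],[0,0,0.02,0,0,0.22],[0,0,0.02,0,0,0.34],[0,0,0.03,0,0,0.46],[0,0,0.04,0,0,0.58],[0,0,0.05,0,0,0.7],[0,0,0.05,0,0,0.82],[0,0,0.06,0,0,0.92]]'
python3 -m jog '[[0,0,0,0,0,0],[0,0,0,0,0,0],[0,0,0,0,0,0]]' 
python3 -m jog '[[0,0,0,0,0,0],[0,0,0,0,0,0],[0,0,0,0,0,0],[0,0,0,0,0,0]]' 65
python3 -c "
from h import *
o=ctrl.get_obs();print(o['moment'],o['force'])
b=snap('scene','pics/s2.png');a=snap('top','pics/t2.png')
B=cv2.resize(b['img'][200:280,283:363],(400,400),interpolation=cv2.INTER_CUBIC)
cv2.imwrite('pics/z2.png',np.hstack([B,cv2.resize(a['img'][240:320,233:313],(400,400),interpolation=cv2.INTER_CUBIC)]))"
```

```text
time_s: 3.8
ee_pos: [0.5054, 0.2917, 0.2787]
eef_rot: [3.142, 0.0, 1.873]
force: [-0.8, -1.0, 1.2]
grip_width: 0.0291
grip_force: 25.0
time_s: 4.1
ee_pos: [0.5053, 0.2917, 0.2786]
eef_rot: [3.141, -0.0, 1.88]
force: [-1.5, -1.4, 2.3]
grip_width: 0.0294
grip_force: 25.0
time_s: 4.5
ee_pos: [0.5053, 0.2917, 0.2785]
eef_rot: [-3.141, 0.0, 1.878]
force: [-1.0, -0.3, -0.5]
grip_width: 0.0579
grip_force: 0.0
[-0.04131513  0.11366324 -0.04833501] [-1.01060107 -0.31842281 -0.47036326]
```

View pics/z2.png

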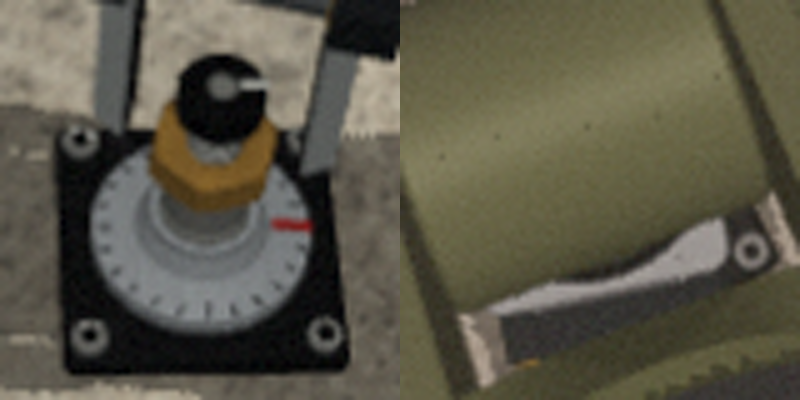

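In the scene crop the line runs from about (222,87) to (268,86) and the red mark is at about (292,225). I'll work out the bearings.

```bash
cat >> h.py <<'E'
AX=np.array([.5053,.2919])
def angles(c):
    g=cv2.resize(c["img"][200:280,283:363],(400,400),interpolation=cv2.INTER_CUBIC).astype(int)
    P=lambda q,z: onz(c,283+(q[0]+.5)/5-.5,200+(q[1]+.5)/5-.5,z)
    ang=lambda v:np.degrees(np.arctan2(v[1],v[0]))
    # white line: bright low-saturation pixels whose table-plane radius is 5..14.5mm
    ys,xs=np.nonzero(g.min(2)>150); ctr=None
    k=[(x,y) for x,y in zip(xs,ys) if 45<y<115 and 170<x<285]
    W=np.array([P(q,.1055)[:2] for q in k])
    # table centre: dark disc in the crop
    c0=P((222,85.5),.1055)[:2]
    r=np.linalg.norm(W-c0,axis=1); W=W[(r>.006)&(r<.015)]; l=W.mean(0)
    ys,xs=np.nonzero((g[...,2]>140)&(g[...,1]<90)&(g[...,0]<90)); rd=np.array([P(q,.02)[:2] for q in zip(xs,ys)]).mean(0)
    s=np.linalg.svd(W-l)[2][0]; s=s*np.sign(s@(l-c0))
    # ring centre offset: plate screws in this view
    sc=np.mean([P(q,.013)[:2] for q in [(80,138),(305,137),(325,333),(90,336)]],0)
    return dict(n=len(W),c0=c0,line_c=ang(l-c0),line_pca=ang(s),red=ang(rd-sc))
E
python3 -c "
from h import *
for f in('scene0','s2'): print(angles(np.load('pics/%s.png.npz'%f)))"
```

```text
{'n': 130, 'c0': array([0.50559495, 0.29345868]), 'line_c': np.float64(-90.16272091677521), 'line_pca': np.float64(-88.62092923534618), 'red': np.float64(-149.0421316149531)}Traceback (most recent call last):
  File "<string>", line 3, in <module>
    for f in('scene0','s2'): print(angles(np.load('pics/%s.png.npz'%f)))
                                   ~~~~~~^^^^^^^^^^^^^^^^^^^^^^^^^^^^^^
  File "h.py", line 25, in angles
    r=np.linalg.norm(W-c0,axis=1); W=W[(r>.006)&(r<.015)]; l=W.mean(0)
                     ~^~~
ValueError: operands could not be broadcast together with shapes (0,) (2,)
```

```bash
sed -i 's/g.min(2)>150/g.min(2)>TH/; s/def angles(c):/def angles(c,TH=150):/' h.py
python3 -c "
from h import *
c=np.load('pics/s2.png.npz');print(c['img'][212:222,325:340].min(2))
for t in(90,105,120,135):
  try: print(t,angles(c,t))
  except Exception as e: print(t,e)"
```

```text
[[ 13   9   0   9   3  10  19  56  90 118 121 115 116 116 116]
 [  6  11  12   4   8   9   9   8  37  81 115 113 101 102 109]
 [ 23  36  41  30  18  11   8  13  10  35  96 106 102 101 103]
 [ 56  77  78  67  45  30  42  51  51  51  87 101  97 102  98]
 [ 74  91  91  91  79  64 101 126 124 124 129 128 113 107 109]
 [ 76  91  89  91  89  69  99 121 122 121 116 126 122 119 117]
 [ 64  87  90  90  78  51  25  25  22  22   6  85 116 118 117]
 [ 37  61  68  66  46  20   4   3   7   8   2  73 110 113 112]
 [ 15  13  21  17  12   7   6   8  10   5   6  84 111 111 115]
 [  9   7   8   8   4   9  12   4  10   3  16 102 122 117 118]]
90 {'n': 539, 'c0': array([0.50559495, 0.29345868]), 'line_c': np.float64(-96.15971806746136), 'line_pca': np.float64(-177.59745603042816), 'red': np.float64(nan)}
105 {'n': 334, 'c0': array([0.50559495, 0.29345868]), 'line_c': np.float64(-104.14531653718015), 'line_pca': np.float64(177.1967491364848), 'red': np.float64(nan)}
120 {'n': 173, 'c0': array([0.50559495, 0.29345868]), 'line_c': np.float64(-128.67451013026488), 'line_pca': np.float64(169.88339976037562), 'red': np.float64(nan)}
135 {'n': 38, 'c0': array([0.50559495, 0.29345868]), 'line_c': np.float64(-145.14127736749901), 'line_pca': np.float64(-147.35923380096034), 'red': np.float64(nan)}h.py:26: RuntimeWarning: Mean of empty slice.
  ys,xs=np.nonzero((g[...,2]>140)&(g[...,1]<90)&(g[...,0]<90)); rd=np.array([P(q,.02)[:2] for q in zip(xs,ys)]).mean(0)
  ret = ret.dtype.type(ret / rcount)
```

```bash
python3 -c "
from h import *
c=np.load('pics/s2.png.npz');im=c['img'].astype(float).mean(2)
v=[(u,np.average(np.arange(214,220),weights=im[214:220,u]-8*0)) for u in(331,332,333,334)];print(v)
v=[(u,np.average(np.arange(215,219),weights=im[215:219,u])) for u in(331,332,333,334)];print(v)
p=np.polyfit(*zip(*v),1)
d=onz(c,336,np.polyval(p,336),.1054)-onz(c,328,np.polyval(p,328),.1054);print(p,np.degrees(np.arctan2(d[1],d[0])))
for vv in(216.2,216.5,216.8):
  d=onz(c,334,216.37,.1054)-onz(c,327,vv,.1054);print(np.degrees(np.arctan2(d[1],d[0])))
"
```

```text
[(331, np.float64(216.40276179516687)), (332, np.float64(216.320415879017)), (333, np.float64(216.35305343511448)), (334, np.float64(216.18028419182943))]
[(331, np.float64(216.40316686967114)), (332, np.float64(216.37211634904716)), (333, np.float64(216.36969696969697)), (334, np.float64(216.3649337410805))]
[-1.17118765e-02  2.20271677e+02] -146.75294719211357
-149.2711509274109
-146.2727181884855
-143.30334641539437
```

The line now bears about -142° to -147° and the mark about -147°. I'll regrip, nudge it 0.05 rad, release, and swing back to the nut's flat angle.

```bash
python3 -m jog '[[0,0,0,0,0,0],[0,0,0,0,0,0],[0,0,0,0,0,0],[0,0,0,0,0,0],[0,0,0,0,0,0.03],[0,0,0,0,0,0.05],[0,0,0,0,0,0.05],[0,0,0,0,0,0.05]]' 15 25
python3 -m jog '[[0,0,0,0,0,0],[0,0,0,0,0,0],[0,0,0,0,0,0],[0,0,0,0,0,0],[0,0,0,0,0,0]]' 65
python3 -m jog '[[0,0,0,0,0,-0.14],[0,0,0,0,0,-0.28],[0,0,0,0,0,-0.42],[0,0,0,0,0,-0.56],[0,0,0,0,0,-0.7],[0,0,0,0,0,-0.84],[0,0,0,0,0,-0.98],[0,0,0,0,0,-1.1]]'
python3 -m jog '[[0,0,0,0,0,-0.14],[0,0,0,0,0,-0.28],[0,0,0,0,0,-0.42],[0,0,0,0,0,-0.56],[0,0,0,0,0,-0.7],[0,0,0,0,0,-0.84],[0,0,0,0,0,-0.98],[0,0,0,0,0,-1.05]]'
python3 -m jog '[[0,0,0,0,0,0],[0,0,0,0,0,0]]'
python3 -c "
from h import *
o=ctrl.get_obs();print(o['moment'],o['force'],o['qpos'])
b=snap('scene','pics/s3.png')
cv2.imwrite('pics/z3.png',cv2.resize(b['img'][190:270,283:363],(560,560),interpolation=cv2.INTER_CUBIC))"
```

```text
time_s: 5.4
ee_pos: [0.5054, 0.2917, 0.2786]
eef_rot: [3.142, -0.0, 1.828]
force: [0.3, -0.2, -0.2]
grip_width: 0.0293
grip_force: 25.0
time_s: 5.9
ee_pos: [0.5053, 0.2917, 0.2786]
eef_rot: [3.142, -0.0, 1.828]
force: [0.8, 0.0, -1.0]
grip_width: 0.0608
grip_force: 0.0
time_s: 6.7
ee_pos: [0.5053, 0.2917, 0.2786]
eef_rot: [-3.142, 0.0, 2.934]
force: [0.4, -0.3, 0.4]
grip_width: 0.0613
grip_force: 0.0
time_s: 7.5
ee_pos: [0.5053, 0.2917, 0.2785]
eef_rot: [-3.142, -0.0, -2.3]
force: [-0.9, 1.1, 0.1]
grip_width: 0.0611
grip_force: 0.0
time_s: 7.7
ee_pos: [0.5053, 0.2917, 0.2785]
eef_rot: [3.142, -0.0, -2.308]
force: [-0.1, 0.3, 0.0]
grip_width: 0.0612
grip_force: 0.0
[ 0.07454108 -0.00171136 -0.01356661] [-0.11592049  0.25640237  0.01583373] [ 4.60831193e-01  5.02607498e-01  1.54831531e+00  2.55756878e-06
  1.09071903e+00 -1.94383643e+00]
```

View pics/z3.png

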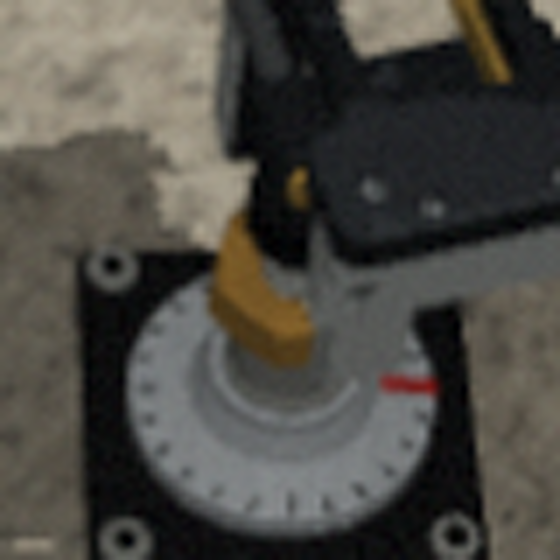

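The finger faces a nut flat and has clearance. I'll descend around the nut and grip it.

```bash
python3 -m jog '[[0,0,0.6,0,0,0],[0,0,1.2,0,0,0],[0,0,1.8,0,0,0],[0,0,2.4,0,0,0],[0,0,3.0,0,0,0],[0,0,3.0,0,0,0],[0,0,3.0,0,0,0]]'
python3 -m jog '[[0,0,0,0,0,0],[0,0,0,0,0,0],[0,0,0,0,0,0],[0,0,0,0,0,0],[0,0,0,0,0,0]]' 25 55
python3 -c "
from h import *
o=ctrl.get_obs();print(o['moment'],o['force'])"
```

```text
time_s: 8.45
ee_pos: [0.5054, 0.2918, 0.2485]
eef_rot: [3.142, -0.0, -2.305]
force: [-0.4, 0.2, -0.5]
grip_width: 0.0613
grip_force: 0.0
time_s: 8.95
ee_pos: [0.5053, 0.2918, 0.2488]
eef_rot: [-3.142, 0.0, -2.305]
force: [-0.8, -0.2, 2.4]
grip_width: 0.0394
grip_force: 54.9
[ 0.17926702  0.26454895 -0.00951736] [-0.76835785 -0.1925231   2.36816122]
```

Gripped on the flats (39.4 mm). Now I'll run it down, letting the tool follow the thread at 0.064 cm/rad.

```bash
echo "from h import *
o=ctrl.get_obs();print('M',o['moment'].round(3),'F',o['force'].round(1),'q6',o['qpos'][5].round(3),'tau6',o['tau'][5].round(3))" > m.py
python3 -m jog '[[0,0,0.01,0,0,0.14],[0,0,0.02,0,0,0.28],[0,0,0.03,0,0,0.42],[0,0,0.04,0,0,0.56],[0,0,0.04,0,0,0.7],[0,0,0.05,0,0,0.84],[0,0,0.06,0,0,0.98],[0,0,0.07,0,0,1.1]]'; python3 m.py
python3 -m jog '[[0,0,0,0,0,0.04],[0,0,0,0,0,0.08],[0,0,0.01,0,0,0.12],[0,0,0.01,0,0,0.16],[0,0,0.01,0,0,0.2]]'; python3 m.py
```

```text
time_s: 9.75
ee_pos: [0.5054, 0.2918, 0.248]
eef_rot: [3.142, 0.0, 2.872]
force: [-0.6, -0.0, 3.2]
grip_width: 0.04
grip_force: 54.9
M [-0.107  0.127  0.138] F [-0.6 -0.   3.2] q6 -0.841 tau6 -2.013
time_s: 10.25
ee_pos: [0.5054, 0.2917, 0.2479]
eef_rot: [3.141, 0.0, 2.676]
force: [-1.1, 0.3, 1.2]
grip_width: 0.0393
grip_force: 54.9
M [-0.055  0.157 -0.072] F [-1.1  0.3  1.2] q6 -0.645 tau6 -0.838
```

```bash
python3 -m jog '[[0,0,0,0,0,0.05],[0,0,0,0,0,0.1],[0,0,0.01,0,0,0.15]]'|grep rot; python3 m.py
python3 -m jog '[[0,0,0,0,0,0.05],[0,0,0,0,0,0.1],[0,0,0.01,0,0,0.15]]'|grep rot; python3 m.py
```

```text
eef_rot: [3.141, 0.0, 2.526]
M [-0.067  0.194 -0.025] F [-1.  -0.3  2.8] q6 -0.494 tau6 -1.047
eef_rot: [3.141, 0.0, 2.376]
M [-0.093  0.177 -0.018] F [-0.5 -1.   3.3] q6 -0.344 tau6 -1.046
```

```bash
python3 -m jog '[[0,0,0,0,0,0.05],[0,0,0,0,0,0.1],[0,0,0.01,0,0,0.15]]'|grep rot; python3 m.py
python3 -m jog '[[0,0,0,0,0,0.05],[0,0,0,0,0,0.1],[0,0,0.01,0,0,0.15]]'|grep rot; python3 m.py
```

```text
eef_rot: [3.141, 0.0, 2.226]
M [-0.139  0.186 -0.041] F [-0.9 -0.7  3.4] q6 -0.194 tau6 -1.046
eef_rot: [3.141, 0.0, 2.076]
M [-0.202  0.256 -0.042] F [-1.1 -0.8  3. ] q6 -0.044 tau6 -1.046
```

```bash
for i in 1; do python3 -m jog '[[0,0,0,0,0,0.04],[0,0,0,0,0,0.08],[0,0,0.01,0,0,0.12]]'|grep rot; python3 m.py
python3 -m jog '[[0,0,0,0,0,0.04],[0,0,0,0,0,0.08],[0,0,0.01,0,0,0.12]]'|grep rot; python3 m.py
python3 -m jog '[[0,0,0,0,0,0.04],[0,0,0,0,0,0.08],[0,0,0,0,0,0.12]]'|grep rot; python3 m.py; done
```

```text
eef_rot: [3.141, 0.0, 1.956]
M [-0.176  0.27   0.042] F [-1.6 -0.8  2.9] q6 0.075 tau6 -0.837
eef_rot: [3.141, 0.0, 1.836]
M [-0.232  0.306  0.005] F [-1.2 -0.6  4.1] q6 0.195 tau6 -0.838
eef_rot: [3.142, 0.0, 1.716]
M [-0.137  0.21  -0.017] F [-1.   0.7  2.3] q6 0.315 tau6 -0.836
```

```bash
python3 -m jog '[[0,0,0,0,0,0.04],[0,0,0,0,0,0.08],[0,0,0.01,0,0,0.12]]'|grep rot; python3 m.py
python3 -m jog '[[0,0,0,0,0,0.04],[0,0,0,0,0,0.08],[0,0,0.01,0,0,0.12]]'|grep rot; python3 m.py
```

```text
eef_rot: [3.142, 0.0, 1.596]
M [-0.207  0.32  -0.001] F [-0.9  0.   3.4] q6 0.435 tau6 -0.834
eef_rot: [3.141, 0.0, 1.476]
M [-0.257  0.315  0.189] F [-1.5 -0.8  3. ] q6 0.555 tau6 -0.665
```

```bash
python3 -m jog '[[0,0,0,0,0,0.04],[0,0,0,0,0,0.08],[0,0,0.01,0,0,0.12]]'|grep rot; python3 m.py
python3 -m jog '[[0,0,0,0,0,0.04],[0,0,0,0,0,0.08],[0,0,0.01,0,0,0.12]]'|grep rot; python3 m.py
```

```text
eef_rot: [3.141, 0.0, 1.357]
M [-0.284  0.439  0.277] F [-1.5 -1.9  3.8] q6 0.675 tau6 -0.559
eef_rot: [3.141, 0.0, 1.237]
M [-0.303  0.471  0.301] F [-1.5 -0.8  4.4] q6 0.795 tau6 -0.554
```

The torque rose and then levelled off near 0.3. I'll check for slip before going further.

```bash
python3 -c "
from h import *
o=ctrl.get_obs();print(o['grip_width'],o['grip_force'],o['moment'],o['time_s'],o['ee_pos'])
b=snap('scene','pics/s4.png');a=snap('top','pics/t4.png')
B=cv2.resize(b['img'][190:270,283:363],(560,560),interpolation=cv2.INTER_CUBIC)
cv2.imwrite('pics/z4.png',B)"
```

```text
0.03993780467299895 54.83696725219488 [-0.30255299  0.47081886  0.30100417] 13.55 [0.50535224 0.29171456 0.24703186]
```

View pics/z4.png

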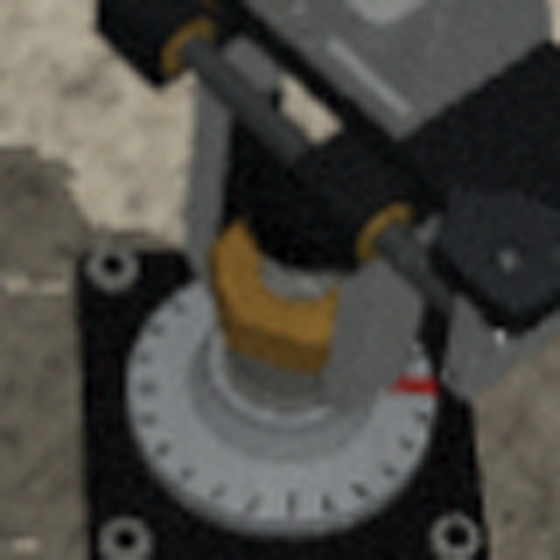

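The pads still lie flat on the nut, with no slip visible. I'll continue at the same rate in smaller increments.

```bash
python3 -m jog '[[0,0,0,0,0,0.04],[0,0,0,0,0,0.08]]'|grep -E "rot|wid"; python3 m.py
```

```text
eef_rot: [3.141, 0.0, 1.158]
grip_width: 0.0392
M [-0.323  0.481  0.282] F [-2.  -2.3  4.5] q6 0.874 tau6 -0.608
```

The torque isn't climbing, so something is slipping: either the pads on the nut or the table turning with it. I'll let go, lift and look.

```bash
python3 -m jog '[[0,0,0,0,0,0],[0,0,0,0,0,0],[0,0,0,0,0,0],[0,0,0,0,0,0]]' 65 >/dev/null
python3 -m jog '[[0,0,-2,0,0,0],[0,0,-5,0,0,0],[0,0,-8.5,0,0,0],[0,0,-12,0,0,0],[0,0,-12,0,0,0]]'
python3 -c "
from h import *
b=snap('scene','pics/s5.png')
B=cv2.resize(b['img'][200:280,283:363],(560,560),interpolation=cv2.INTER_CUBIC)
cv2.imwrite('pics/z5.png',B);print(b['img'][210:224,324:340].min(2))"
```

```text
time_s: 14.75
ee_pos: [0.5056, 0.2919, 0.3716]
eef_rot: [3.137, -0.006, 1.158]
force: [0.1, 0.3, -0.8]
grip_width: 0.0611
grip_force: 0.0
[[ 96  95  93  99  98  86  89 109 121 120 119 122 123 132 136 135]
 [ 51  31  18  24  23  18  46  79 101 119 124 119 116 123 126 130]
 [  4   8  11   9   2  10  10  16  55  89 111 115 107 105 108 109]
 [ 10  11   5  11   9  17  10  11  11  34  78 109 106  99  99 106]
 [ 13  20  35  39  27  13  14  11  11   8  36  89 101  97  96  99]
 [ 19  52  72  76  64  43  21  21  24  25  24  73  96  97  93  99]
 [ 36  76  87  88  88  72  48  83 107 107 101 120 119 103 102 108]
 [ 43  75  86  81  82  85  63  96 122 117 114 116 125 119 112 111]
 [ 19  60  82  84  85  77  44  37  42  36  31  29  89 110 110 108]
 [  2  31  56  61  62  43  22  10   4   6  14  10  65 104 105 107]
 [  5   9  11  16  13   4  10   8  14  11  11   6  78 105 106 108]
 [  8   7   9  13  11   8   9   6  12   6   5  20  92 112 112 115]
 [  7   7   8   9   8   9   9  13   9   4   5  21  84 121 119 120]
 [  9  12   8   5   6   6   7   8  11   5   4  19  61 116 125 121]]
```

View pics/z5.png

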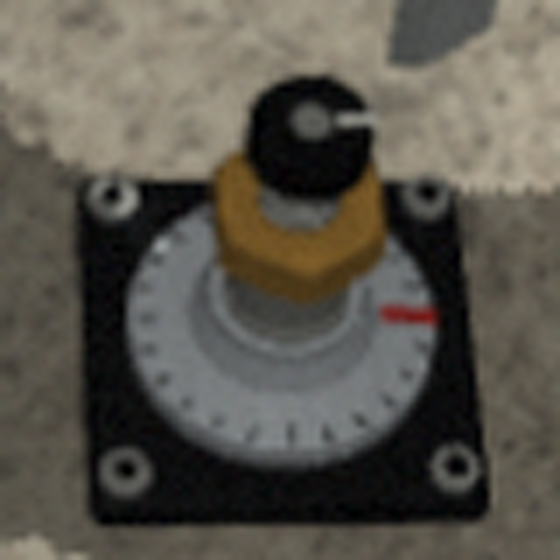

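The table is still on its mark: the line is horizontal in the picture at about (350,118), as before. So the pads slipped on the nut. I'll get the nut's bearing from its lower corners.

```bash
python3 -c "
from h import *
c=np.load('pics/s5.png.npz');im=c['img'].astype(int);b,g,r=im[...,0],im[...,1],im[...,2]
m=((r>60)&(r-b>40)&(g>b+15));m[:200]=0;m[280:]=0;m[:,:283]=0;m[:,363:]=0
ys,xs=np.nonzero(m);print(proj(c,[*AX,.060]),proj(c,[*AX,.074]))
for x in range(xs.min(),xs.max()+1): 
  q=ys[xs==x]; p=onz(c,x,q.max()+.5,.060)[:2]-AX; print(x,q.min(),q.max(),(1000*p).round(1),np.degrees(np.arctan2(p[1],p[0])).round(),(1000*np.hypot(*p)).round(1), r[q.max()-2,x])
"
```

```text
(np.float64(325.25345044149935), np.float64(231.62824203674597)) (np.float64(325.96141704874117), np.float64(226.99461371749805))
314 224 233 [14.4 13.6] 44.0 19.8 81
315 223 237 [ 8.9 19.8] 66.0 21.7 69
316 222 238 [ 6.5 20.6] 73.0 21.6 72
317 222 238 [ 5.  19.7] 76.0 20.3 77
318 224 239 [ 2.6 20.6] 83.0 20.7 76
319 225 239 [ 1.2 19.7] 87.0 19.7 78
320 231 240 [-1.2 20.5] 93.0 20.5 74
321 232 241 [-3.6 21.3] 100.0 21.7 71
322 232 241 [-5.1 20.4] 104.0 21.1 75
323 233 241 [-6.5 19.5] 108.0 20.6 74
324 233 241 [-7.9 18.6] 113.0 20.3 76
325 233 242 [-10.3  19.5] 118.0 22.0 75
326 233 242 [-11.7  18.6] 122.0 22.0 76
327 233 242 [-13.2  17.7] 127.0 22.0 76
328 233 241 [-13.6  15. ] 132.0 20.3 87
329 232 241 [-15.1  14.1] 137.0 20.7 76
330 232 241 [-16.5  13.2] 141.0 21.1 70
331 230 240 [-17.   10.6] 148.0 20.0 71
332 228 240 [-18.4   9.7] 152.0 20.8 75
333 227 238 [-17.9   5.2] 164.0 18.6 91
334 226 238 [-19.3   4.3] 167.0 19.8 78
335 224 238 [-20.8   3.4] 171.0 21.1 76
336 224 236 [-20.3  -1.1] -177.0 20.3 88
337 226 235 [-20.8  -3.8] -170.0 21.1 91
```

The nut's corners bear about 63° and 122°, so its flats are at about 33° against 36° for the fingers. It really did turn with the fingers, so the torque is just climbing slowly. I'll regrip at the same place with 60 N and continue.

```bash
python3 -m jog '[[0,0,2.5,0,0,0],[0,0,6,0,0,0],[0,0,9,0,0,0],[0,0,11,0,0,0],[0,0,12,0,0,0],[0,0,12,0,0,0],[0,0,12,0,0,0]]'|grep pos; python3 m.py
python3 -m jog '[[0,0,0,0,0,0],[0,0,0,0,0,0],[0,0,0,0,0,0],[0,0,0,0,0,0],[0,0,0,0,0,0]]' 25 60 |grep -E "pos|wid"; python3 m.py
python3 -m jog '[[0,0,0,0,0,0.02],[0,0,0,0,0,0.06],[0,0,0,0,0,0.1]]'|grep -E "rot|wid"; python3 m.py
```

```text
ee_pos: [0.5055, 0.2918, 0.2473]
M [-0.106  0.122  0.045] F [-0.3  0.7  1.2] q6 0.874 tau6 -0.004
ee_pos: [0.5054, 0.2918, 0.2473]
grip_width: 0.0391
M [ 0.013  0.592 -0.07 ] F [-2.7 -1.3  6. ] q6 0.874 tau6 -0.073
eef_rot: [3.141, -0.001, 1.057]
grip_width: 0.0398
M [-0.096  0.507  0.439] F [-2.3 -0.5  6. ] q6 0.975 tau6 -0.486
```

```bash
python3 -m jog '[[0,0,0,0,0,0.02],[0,0,0,0,0,0.04],[0,0,0,0,0,0.06]]'|grep -E "rot|wid"; python3 m.py
```

```text
eef_rot: [3.141, -0.0, 0.998]
grip_width: 0.0393
M [-0.1    0.458  0.464] F [-1.9 -1.1  5. ] q6 1.034 tau6 0.035
```

```bash
python3 -m jog '[[0,0,0,0,0,0.01],[0,0,0,0,0,0.02]]'|grep -E "rot|wid"; python3 m.py
```

```text
eef_rot: [3.141, -0.0, 0.978]
grip_width: 0.0394
M [-0.112  0.516  0.485] F [-1.8  0.   4.8] q6 1.054 tau6 0.275
```

Both readings give about 0.5 N m. I'll release, lift away and verify.

```bash
python3 -m jog '[[0,0,0,0,0,0],[0,0,0,0,0,0],[0,0,0,0,0,0],[0,0,0,0,0,0],[0,0,0,0,0,0]]' 65 |grep wid
python3 -m jog '[[0,0,-2,0,0,0],[0,0,-5,0,0,0],[0,0,-8.5,0,0,0],[0,0,-12,0,0,0],[0,0,-14,0,0,0],[0,0,-14,0,0,0],[0,0,-14,0,0,0]]'|grep pos
python3 -c "
from h import *
b=snap('scene','pics/s6.png');o=b
cv2.imwrite('pics/z6.png',cv2.resize(b['img'][200:280,283:363],(560,560),interpolation=cv2.INTER_CUBIC))
for f in('s2','s5','s6'):
  c=np.load('pics/%s.png.npz'%f);im=c['img'].astype(float).mean(2)
  v=[(u,np.average(np.arange(215,219),weights=im[215:219,u])) for u in(331,332,333,334)];p=np.polyfit(*zip(*v),1)
  w=im[213:221,324:330]*(im[213:221,324:330]>40);Y,X=np.mgrid[213:221,324:330];cx,cy=(w*X).sum()/w.sum(),(w*Y).sum()/w.sum()
  a=onz(c,cx,cy,.1054);e=onz(c,333,np.mean([q[1] for q in v])+.5*p[0],.1054)-a;print(f,a,np.degrees(np.arctan2(e[1],e[0])))
"
```

```text
grip_width: 0.0611
ee_pos: [0.5052, 0.2917, 0.3859]
s2 [0.50558081 0.29365708 0.1054    ] -142.40360734030668
s5 [0.5054432  0.29373348 0.1054    ] -144.009622196641
s6 [0.50532521 0.29379975 0.1054    ] -143.3439466423256
```

View pics/z6.png

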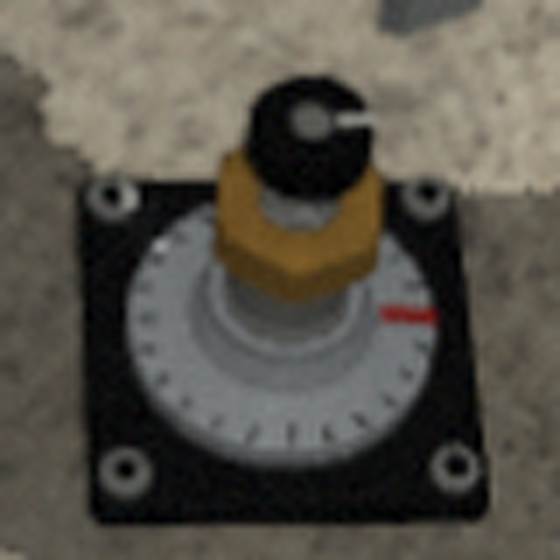

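The nut sits on the bush. The line still points at about -144°, with the mark at -147° (within 0.06 rad), and nothing else has moved. Handing in.

```bash
python3 -c "
from station import ctrl
print(ctrl.hand_in())"
```

```text
the job is handed in; nothing more can be done
None
```

The job is handed in: the table's white line is on the red mark (about 0.06 rad short by the last camera check, limit 0.15) and the brass nut is jammed on the bush at about 0.5 N m.

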